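Fold the lid stay and shut the engine-parts case

TASK

The blue engine-parts case is propped open by the folding steel stay on its end. Break the stay at its knee by pressing the red grip down, then lower the lid until it is fully shut, without slamming or forcing it. Leave the piston, the bearing ring and the sensor beside the case where they are.

Things in the scene. Friction and masses are not known exactly. Their poses are not given: they have to be found in the camera images.
- case: Blue open steel case, fixed to the bench, 190 (its x) x 250 (its y) x 120 mm tall. Origin: centre of its underside; z up. The lid's hinge line is the top edge of its -x wall (the robot's side), parallel to its y axis; the stay is outside its +y end wall, all else of the case within its 250 mm. Turned up to 0.42 rad either way.
- lid (a joint): Lid angle (rad) about the hinge line: 0 = propped open, leaning 1.40 rad (80 deg) up from level, outer face to the robot; grows as it closes; 1.40 = fully shut, level. Stiff hinge: with the stay broken the lid stays where it is left; 1 to 5 N at its free edge moves it down. With the stay locked it does not move. No handle: push on its outer face.
- lid_hinge (a point): Middle of the lid's hinge line: case frame (-95, 0, 120) mm. The lid is a slab 194 mm from hinge line to free edge, 250 mm wide, 18 mm thick, about 0.5 kg; shut, its underside is 120 mm and its outer face 138 mm above the bench.
- lid_edge (a point): Middle of the lid's free edge, on the outer face (194 mm from the hinge line, 18 mm outwards).
- knee (a joint): Bend (rad) of the folding stay at its knee: 0 = locked against its stop just past straight (pushing the lid only holds it there); 0.14 = straight; more = broken; about 2.9 with the lid shut. Two steel links, 81 mm between pivots, 16 mm wide. It breaks down and towards the hinge: press the red grip down with about 5 to 15 N; pressing on also draws the lid down.
- stay_foot (a point): Pivot of the lower link on the case: case frame (30, 130, 108) mm. The knee moves on a circle of 81 mm about it, in the case's x-z plane; at the start it lies 54 mm towards -x and 60 mm above it, later lower, at last hanging below the rim.
- release_grip (a point): Red round bar at the knee, 18 mm diameter, 70 mm long, parallel to the case's y axis, sticking out from the +y end. This point is on its centre line, 182 mm from the case's middle along y; the bar runs from 40 mm nearer the case to 30 mm farther out. About 168 mm above the bench at the start.
- piston: Bystander: bare aluminium piston, 76 mm diameter, 66 mm tall, standing on the bench. Origin: centre of its underside.
- bearing: Bystander: steel bearing ring, 72 mm outside diameter, 20 mm tall, lying flat. Origin: centre of its underside.
- sensor: Bystander: black plastic sensor, 105 x 34 x 32 mm, lying on the bench. Origin: centre of its underside.

How it is judged:
By the outcome, as a careful person would: the job done as asked, in the order asked, and still so for the second after the job is handed in, with the robot touching nothing.
It also fails if it takes over 45 s, if anything falls off the work surface, if the arm or the gripper's body presses on something with over 40 N, if the wrist force passes 120 N, or if a joint passes its speed limit or range.

ROBOT

A 6-joint arm with a two-finger parallel gripper is mounted at the origin on the work surface. World frame = base frame: x ahead of the robot, y to its left, z up, the work surface at z = 0. Lengths are in m, angles in rad, forces in N, time in s.
With the tool pointing down it reaches from about 0.325 to 1 m from the base axis. Payload 5.1 kg.
Tool frame: the origin (TCP) lies midway between the tips of the shut fingers; the grasp point (between the pads) lies 19 mm behind it; z points along the fingers, y is the line along which they close (so a half turn about z gives the same grasp; the last joint's range is limited). The gripper opens to 85 mm and grips with 20 to 120 N. Pads are 22 mm wide; open, the fingers measure 114 mm over their backs; the gripper's body (76 mm by 85 mm) begins 54 mm behind the grasp point. The pads swing forward as they close: fully open they stand 13 mm farther back than shut.
Start: joints at [-1.218, 0.124, 1.65, -0, 1.367, -0.083], TCP at [0.274, -0.589, 0.231] pointing down, gripper open.
Joint ranges: [-2.61, 2.61], [-1.02, 2.33], [0.03, 2.71], [-1.35, 4.49], [0.32, 2.68], [-2.91, 2.91]. Speed limits (rad/s): [2.57, 2.57, 3.14, 3.14, 3.14, 3.14].

INTERFACE

Orientations are given as a unit quaternion [w, x, y, z].
In Python, from rig import arm gives the robot as it stands.
- The arm moves only by the tool arm_command, never from a script. Its argument "targets" is a list that holds one entry, the list of rows, each a list of 4 numbers: the shift along the world's x, y, z in cm, then the turn about the world's z in degrees. In form: [[[tx, ty, tz, spin], ...]]. A call has 1 to 12 rows; each row shifts and turns the commanded pose from where the row before left it; what a row does not reach is not made up. A row lasts 1/10 s, in which the tool goes at most 50 mm and 8.59 degrees, less where a joint would pass 70% of its speed; a pose out of reach is approached as far as the arm can. A call with a gripper value outside its range is refused whole. "jaw" is the opening, from -1 (shut) to 1 (fully open), set as the call begins (left out, the last holds). The fingers move at their own pace and stop on an object; "force" is the grip in N (left out, the last holds). Time passes only in rows, so rows that do not move let the fingers close. It gives the time, the measured TCP pose, the force, the opening and the grip force at its end, in the units of the state.
- arm.observe(): the state, without advancing time (a new reading comes with each control period).
- arm.camera(name): name is "side" or "top"; returns a dict with "frame" (480x640x3 uint8, blue, green, red), "vertical_fov" (degrees; the focal length in pixels is half the picture's height over the tangent of half this angle, whatever the lens; pixels are square), "cx", "cy" (the principal point, pixels), "cam_to_world" (4x4, takes a point from camera to world coordinates). Camera axes: x right, y up, looking along -z (the intrinsics and any distortion apply to the point x, -y, -z); pixel columns grow to the right and rows downward; lengths in m; the calibration is good to about 2 mm. A picture is of the moment at which its call begins. There is no depth.
- arm.close_job(): hands the job in; it is judged then, once.
The state is a dict: "time_s": time; "joints": joint angles; "joint_vel": joint speeds; "effort": joint torques, N m; "eef_pos": TCP position; "ee_rot": TCP orientation; "ft_force": force on the tool from outside, world axes, zero at the start; "torque": the same for the moment, N m; "finger_gap": finger opening in m; "gripper_force": force on a finger pad.
Only numpy, scipy, OpenCV 4.12 (cv2) and the standard library are available. Lean on these libraries where they do the work, as an engineer would, in place of code of your own. Each camera call takes 0.05 s, during which the arm holds its last target. There are 200 camera calls.

## Working session

There is one attempt and no reset: what is moved stays moved. The work goes in short steps, Python scripts to look and compute and a tool call to move; the robot and the scene stay as the last step left them, time stands still between calls to the robot, and variables do not carry over. Pictures are saved under pics/ and viewed, at most 10 in all, crops included, and the job is handed in when it is done.

Besides the shell and the picture viewer there is one more tool, called by a JSON object that holds its "fn" and its "kwargs", one argument or row to a line. arm_command: Moves the arm, as the interface text tells. Its arguments: {"type":"object","properties":{"targets":{"type":"array","items":{"type":"array","items":{"type":"array","items":{"type":"number"}}}},"jaw":{"type":"number"},"force":{"type":"number"}},"required":["targets"]}

```bash
mkdir -p pics; cat > h.py <<'E'
import numpy as np, cv2, json
from rig import arm
def snap(n,f):
    c=arm.camera(n); cv2.imwrite('pics/'+f+'.png',c['frame'])
    np.save('pics/'+f+'.npy',{k:c[k] for k in c if k!='frame'},allow_pickle=True); return c
def load(f): return np.load('pics/'+f+'.npy',allow_pickle=True).item()
E
python3 - <<'E'
from h import *
for n in('side','top'):
    c=snap(n,n+'0'); print({k:(np.round(c[k],4).tolist() if k!='frame' else 0) for k in c})
print(arm.observe())
E
```

```text
{'frame': 0, 'vertical_fov': 50.0627, 'cx': 317.0074, 'cy': 238.0295, 'cam_to_world': [[-0.9062, 0.245, -0.3445, 0.2163], [-0.4227, -0.5313, 0.7342, 0.7502], [-0.0032, 0.811, 0.5851, 0.8253], [0.0, 0.0, 0.0, 1.0]]}
{'frame': 0, 'vertical_fov': 56.7529, 'cx': 318.5865, 'cy': 239.8757, 'cam_to_world': [[0.0013, 0.9975, -0.0707, 0.544], [-0.9999, 0.0003, -0.0143, -0.0692], [-0.0143, 0.0708, 0.9974, 1.1017], [0.0, 0.0, 0.0, 1.0]]}
{'time_s': 0.1, 'joints': array([-1.21759944e+00,  1.24476159e-01,  1.65153494e+00, -1.13294506e-05,
        1.36749019e+00, -8.25915706e-02]), 'joint_vel': array([-0.0004522 , -0.00179531, -0.00294971, -0.00112253,  0.0014498 ,
       -0.00122876]), 'effort': array([ 9.46455148e-04, -4.24931037e+01, -3.66653180e+01, -1.63905838e-06,
        3.93113747e-03, -9.55789687e-06]), 'eef_pos': array([ 0.27416726, -0.5887452 ,  0.23015394]), 'ee_rot': array([-9.44849169e-04,  9.76354134e-01,  2.16175145e-01, -1.34224602e-04]), 'ft_force': array([-0.60657525,  0.05992316, -0.70198202]), 'torque': array([-0.02438789, -0.02599088,  0.00019359]), 'gripper_force': 0.0, 'finger_gap': 0.08548156859637435}
```

View pics/side0.png

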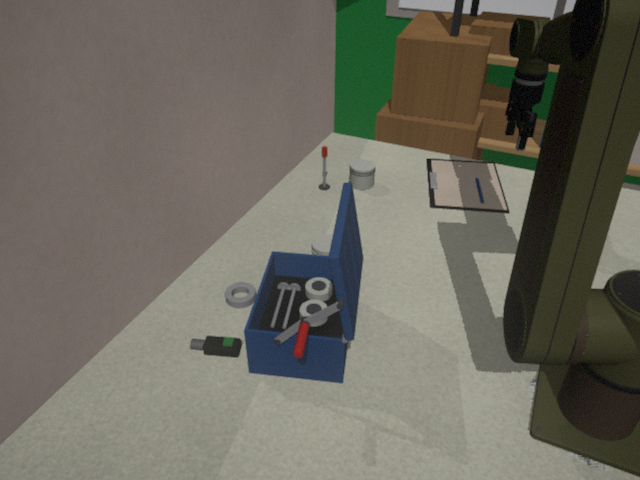

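View pics/top0.png

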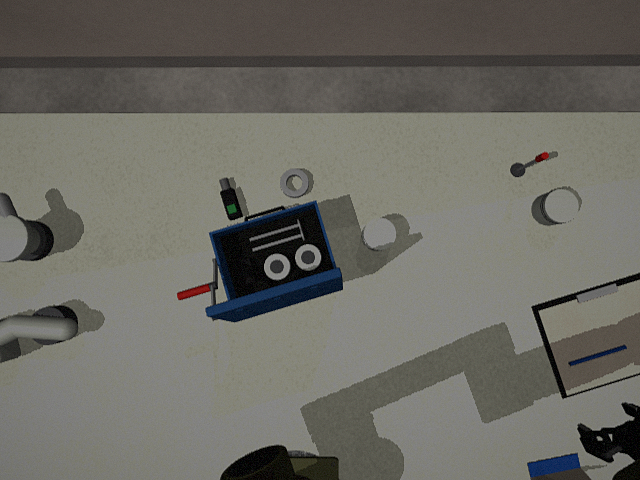

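The top view shows the case with rim corners near (210,232) and (317,202), and the grip running from (178,296) to (215,286). The sensor (230,200), ring (295,182) and piston (379,233) are all clear of the lid's robot side. The side view shows the grip at (300,356)–(305,323) and the case's bottom corners at (250,371) and (343,378).

```bash
cat >> h.py <<'E'
def proj(c,P):
    M=np.linalg.inv(c['cam_to_world']); p=np.atleast_2d(P)@M[:3,:3].T+M[:3,3]
    f=240/np.tan(np.radians(c['vertical_fov'])/2)
    return np.c_[c['cx']+f*p[:,0]/-p[:,2], c['cy']-f*p[:,1]/-p[:,2]]
def W(v,P):
    P=np.atleast_2d(P); c,s=np.cos(v[2]),np.sin(v[2])
    return np.c_[v[0]+c*P[:,0]-s*P[:,1], v[1]+s*P[:,0]+c*P[:,1], P[:,2]]
E
python3 - <<'E'
from h import *
from scipy.optimize import least_squares
a=1.40; d=np.array([np.cos(a),np.sin(a)]); n=np.array([-np.sin(a),np.cos(a)])
e=np.array([-.095,.12])+.194*d
gi=[-.024,.142,.168]; go=[-.024,.212,.168]
obs={'top0':[([.095,.125,.12],(210,232)),([.095,-.125,.12],(317,202)),(go,(178,296.5))],
 'side0':[([.095,.125,0],(250,371)),([-.095,.125,0],(343,378)),([.095,-.125,.12],(274,254)),([.095,.125,.12],(252,330)),(go,(300,353)),([e[0],-.125,e[1]],(349,185))]}
def r(v): return np.concatenate([(proj(load(k),W(v,[p for p,_ in o]))-[q for _,q in o]).ravel() for k,o in obs.items()])
s=least_squares(r,[.55,.05,.27],loss='soft_l1',f_scale=2); v=s.x
print(v,r(v).reshape(-1,2).round(1)); np.save('v.npy',v)
print('grip',W(v,[gi,[-.024,.182,.168],go]),'foot',W(v,[.03,.13,.108]))
e2=e+.018*n; print('edge',W(v,[[e2[0],y,e2[1]] for y in(-.125,0,.125)]),'hinge',W(v,[-.095,0,.12]))
for f in('top','side'):
    im=cv2.imread(f'pics/{f}0.png'); c=load(f+'0')
    for P in [[sx*.095,sy*.125,z] for sx in(-1,1) for sy in(-1,1) for z in(0,.12)]+[gi,go]+[[q[0],y,q[1]] for q in(e,e2) for y in(-.125,.125)]:
        x,y=proj(c,W(v,P))[0]; cv2.circle(im,(int(round(x)),int(round(y))),2,(0,255,255),-1)
    cv2.imwrite(f'pics/{f}0m.png',im)
a,b=cv2.imread('pics/top0m.png')[150:350,150:450],cv2.imread('pics/side0m.png')[160:400,180:420]
cv2.imwrite('pics/m0.png',np.hstack([cv2.resize(a,(420,280)),cv2.resize(b,(280,280))]))
E
```

```text
[0.57247822 0.04060206 0.28265425] [[-0.3  1. ]
 [ 0.6 -0.1]
 [ 0.7  0.4]
 [ 1.1  0.2]
 [ 1.6  4.7]
 [ 1.1 -4. ]
 [-5.9 -0.8]
 [-0.7  1.3]
 [-2.6 -3.6]]
grip [[0.50982598 0.17027356 0.168     ]
 [0.49866976 0.2086863  0.168     ]
 [0.49030259 0.23749585 0.168     ]] foot [[0.56503005 0.17381063 0.108     ]]
edge [[ 0.53074211 -0.10168451  0.31423666]
 [ 0.49587892  0.0183553   0.31423666]
 [ 0.46101572  0.13839512  0.31423666]] hinge [[0.48124796 0.01410603 0.12      ]]
```

View pics/m0.png

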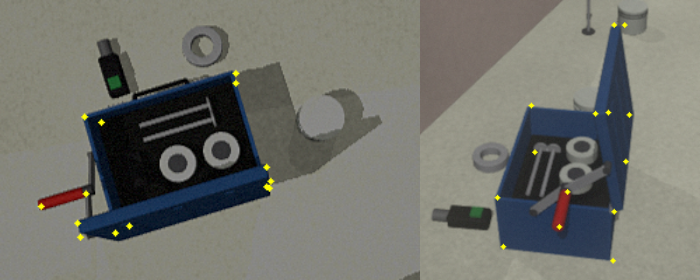

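The overlaid model matches both views, with the grip centre at about (0.499, 0.209, 0.168) m. I'll shut the jaws, rise over the lid and travel to a point above the grip.

{"fn": "arm_command", "kwargs": {
  "targets": [
    [[0,0,4.8,0],[0,0,4.8,0],[0,0,4.8,-4.4],[0,0,4.8,-4.4],[1.3,4.75,0,0],[1.3,4.75,0,0],[1.3,4.75,0,0],[1.3,4.75,0,0],[1.3,4.75,0,0],[1.3,4.75,0,0],[1.3,4.75,0,0],[1.3,4.75,0,0]]
  ],
  "jaw": -1,
  "force": 40
}}

```text
time_s: 1.3
eef_pos: [0.3782, -0.2073, 0.4229]
ee_rot: [-0.0, 0.99, 0.14, -0.0]
ft_force: [1.0, 0.0, 0.0]
finger_gap: 0.0
gripper_force: 0.0
```

{"fn": "arm_command", "kwargs": {
  "targets": [
    [[1.3,4.75,0,0],[1.3,4.75,0,0],[1.3,4.75,0,0],[1.3,4.75,0,0],[1.3,4.75,0,0],[1.3,4.75,0,0],[1.3,4.75,0,0],[1.3,4.75,0,0],[1.3,4.75,0,0],[0,0,0,0],[0,0,0,0]]
  ]
}}

```text
time_s: 2.4
eef_pos: [0.4951, 0.2191, 0.4221]
ee_rot: [0.0, 0.99, 0.142, -0.001]
ft_force: [-0.7, 0.5, -0.3]
finger_gap: 0.0002
gripper_force: 0.0
```

{"fn": "arm_command", "kwargs": {
  "targets": [
    [[0.1,0,-4,0],[0,0,-4.5,0],[0,0,-4.5,0],[0,0,-4.5,0],[0,0,-3.5,0],[0,0,-1.6,0],[0,0,0,0],[0,0,0,0]]
  ]
}}

```text
time_s: 3.2
eef_pos: [0.4974, 0.218, 0.1993]
ee_rot: [-0.0, 0.99, 0.14, 0.001]
ft_force: [0.3, 0.4, -0.1]
finger_gap: -0.0003
gripper_force: 0.0
```

```bash
python3 - <<'E'
from h import *
print(arm.observe()['eef_pos'])
a=snap('top','t1')['frame'][200:400,120:360]; b=snap('side','s1')['frame'][160:400,180:420]
cv2.imwrite('pics/m1.png',np.hstack([cv2.resize(a,(480,400)),cv2.resize(b,(320,400))[:, :]]))
E
```

```text
[0.49740968 0.21795998 0.19933961]
```

View pics/m1.png

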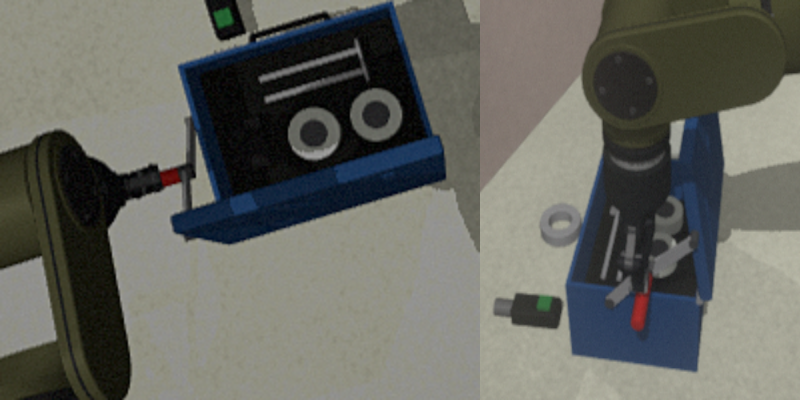

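The closed fingertips are over the red grip, clear of the lid. Now I'll lower to contact.

{"fn": "arm_command", "kwargs": {
  "targets": [
    [[0,0,-1.4,0],[0,0,-0.5,0],[0,0,-0.4,0],[0,0,-0.2,0],[0,0,0,0]]
  ]
}}

```text
time_s: 3.8
eef_pos: [0.4949, 0.2179, 0.1752]
ee_rot: [0.001, 0.99, 0.141, -0.002]
ft_force: [-12.3, -4.6, 17.3]
finger_gap: 0.0002
gripper_force: 8.7
```

{"fn": "arm_command", "kwargs": {
  "targets": [
    [[-0.4,-0.1,-0.4,0],[-0.4,-0.1,-0.4,0],[-0.4,-0.1,-0.4,0],[-0.3,-0.1,-0.4,0],[0,0,0,0]]
  ]
}}

```text
time_s: 4.3
eef_pos: [0.4799, 0.2134, 0.1588]
ee_rot: [0.001, 0.99, 0.141, -0.002]
ft_force: [-12.9, -6.3, 15.4]
finger_gap: 0.0001
gripper_force: 8.0
```

{"fn": "arm_command", "kwargs": {
  "targets": [
    [[-0.3,-0.1,-0.4,0],[-0.2,-0.1,-0.4,0],[-0.2,-0.1,-0.5,0],[-0.2,0,-0.5,0],[0,0,0,0]]
  ]
}}

```text
time_s: 4.8
eef_pos: [0.4709, 0.2108, 0.1409]
ee_rot: [0.001, 0.99, 0.141, -0.002]
ft_force: [-13.5, -5.9, 18.5]
finger_gap: -0.0
gripper_force: 9.6
```

```bash
python3 - <<'E'
from h import *
a=snap('top','t2')['frame'][200:400,120:360]; b=snap('side','s2')['frame'][160:400,180:420]
cv2.imwrite('pics/m2.png',np.hstack([cv2.resize(a,(480,400)),cv2.resize(b,(320,400))]))
E
```

```text
(no output)
```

View pics/m2.png

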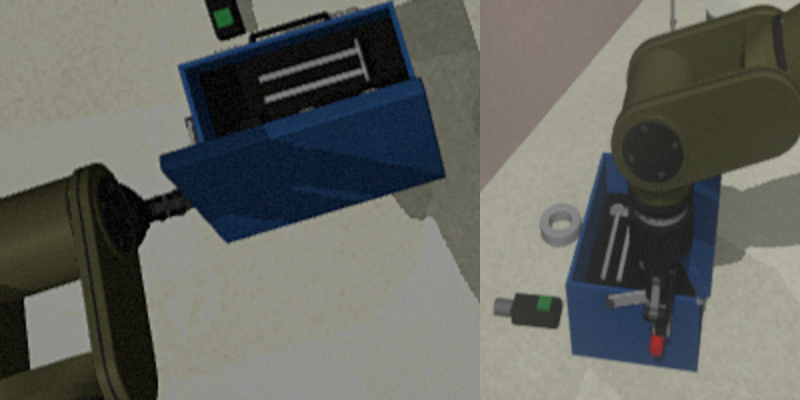

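The stay is broken and the lid has been drawn down to about 58° from level. I'll retreat outwards and up, then move above the lid's outer face.

{"fn": "arm_command", "kwargs": {
  "targets": [
    [[0,0.3,1.5,0],[-0.2,0.7,4,0],[0,0,4.8,0],[0,0,4.8,0],[0,0,4.8,0],[0,0,4.8,0],[0,0,2.3,0],[1.2,-4.5,0,0],[1.2,-4.5,0,0],[1.2,-4.5,0,0],[1.2,-4.5,0,0],[0.4,-1.4,0,0]]
  ]
}}

```text
time_s: 6.1
eef_pos: [0.523, 0.024, 0.408]
ee_rot: [0.0, 0.99, 0.139, -0.0]
ft_force: [-0.2, 1.2, -0.2]
finger_gap: -0.0002
gripper_force: 0.0
```

{"fn": "arm_command", "kwargs": {
  "targets": [
    [[0,0,0,0],[0,0,0,0]]
  ]
}}

```text
time_s: 6.3
eef_pos: [0.5223, 0.0279, 0.4082]
ee_rot: [-0.0, 0.99, 0.141, -0.0]
ft_force: [-0.2, 0.4, 0.0]
finger_gap: -0.0001
gripper_force: 0.0
```

```bash
python3 - <<'E'
from h import *
v=np.load('v.npy'); print(arm.observe()['eef_pos'])
a=snap('top','t3'); b=snap('side','s3')
for c in(a,b): c['frame']=c['frame'].copy()
for th,col in((55,(0,255,255)),(60,(0,0,255))):
    t=np.radians(th); d=np.array([np.cos(t),np.sin(t)]); n=np.array([-d[1],d[0]]); e=np.array([-.095,.12])+.194*d+.018*n
    for c in(a,b):
        for p in proj(c,W(v,[[e[0],y,e[1]] for y in(-.125,.125)])): cv2.circle(c['frame'],tuple(int(round(q)) for q in p),1,col,-1)
cv2.imwrite('pics/m3.png',np.hstack([cv2.resize(a['frame'][180:340,180:380],(500,400)),cv2.resize(b['frame'][160:400,200:380],(300,400))]))
E
```

```text
[0.52231899 0.02790236 0.40823014]
```

View pics/m3.png

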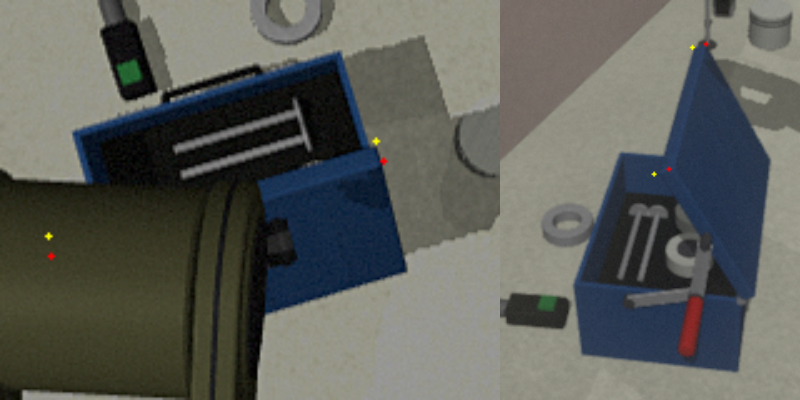

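The markers show the lid at about 60° from level and staying where it was left. The tool is above its outer face. Next I'll work out the arc.

```bash
python3 - <<'E'
from h import *
v=np.load('v.npy')
def P(th,off=0):
    t=np.radians(th);c,s=np.cos(t),np.sin(t); return W(v,[-.106+.165*c-(.018+off)*s,0,.12+.165*s+(.018+off)*c])[0]*100
L=[(60,.015),(60,0)]+[(a,0) for a in range(55,-1,-5)]
for i,(a,o) in enumerate(L): print(a,P(a,o).round(2),(P(a,o)-P(*L[i-1])).round(2) if i else '')
E
```

```text
60 [52.25  2.61 27.94] 
60 [53.49  2.97 27.19] [ 1.25  0.36 -0.75]
55 [54.74  3.33 26.55] [ 1.25  0.36 -0.64]
50 [55.93  3.68 25.8 ] [ 1.19  0.35 -0.75]
45 [57.05  4.   24.94] [ 1.12  0.33 -0.86]
40 [58.1   4.31 23.98] [ 1.05  0.3  -0.96]
35 [59.06  4.59 22.94] [ 0.96  0.28 -1.05]
30 [59.93  4.84 21.81] [ 0.87  0.25 -1.13]
25 [60.7   5.06 20.6 ] [ 0.77  0.22 -1.2 ]
20 [61.37  5.26 19.33] [ 0.67  0.19 -1.27]
15 [61.93  5.42 18.01] [ 0.56  0.16 -1.33]
10 [62.37  5.55 16.64] [ 0.45  0.13 -1.37]
5 [62.7   5.64 15.23] [ 0.33  0.1  -1.41]
0 [62.91  5.71 13.8 ] [ 0.21  0.06 -1.43]
```

{"fn": "arm_command", "kwargs": {
  "targets": [
    [[0,0,-4,0],[0,0,-4.5,0],[0,-0.1,-2.5,0],[0,0,-1.2,0],[0,0,0,0]]
  ]
}}

```text
time_s: 6.9
eef_pos: [0.5215, 0.0273, 0.2847]
ee_rot: [-0.0, 0.99, 0.141, -0.001]
ft_force: [1.1, 0.1, 0.2]
finger_gap: -0.0003
gripper_force: 0.0
```

{"fn": "arm_command", "kwargs": {
  "targets": [
    [[0.7,0.1,-0.6,0],[0.6,0.1,-0.6,0],[0.6,0.2,-0.4,0],[0.6,0.2,-0.3,0],[0.6,0.2,-0.4,0],[0.6,0.2,-0.4,0],[0.6,0.1,-0.4,0],[0.5,0.2,-0.4,0]]
  ]
}}

```text
time_s: 7.7
eef_pos: [0.5725, 0.0393, 0.254]
ee_rot: [0.0, 0.99, 0.141, 0.002]
ft_force: [-0.2, -0.3, 6.4]
finger_gap: -0.0001
gripper_force: 2.3
```

{"fn": "arm_command", "kwargs": {
  "targets": [
    [[0.5,0.15,-0.5,0],[0.5,0.15,-0.5,0],[0.5,0.14,-0.5,0],[0.5,0.14,-0.5,0],[0.4,0.13,-0.6,0],[0.4,0.12,-0.6,0],[0.4,0.11,-0.6,0],[0.4,0.11,-0.6,0]]
  ]
}}

```text
time_s: 8.5
eef_pos: [0.609, 0.0502, 0.21]
ee_rot: [0.0, 0.99, 0.141, 0.003]
ft_force: [-0.0, 1.2, 5.0]
finger_gap: 0.0
gripper_force: 1.9
```

{"fn": "arm_command", "kwargs": {
  "targets": [
    [[0.3,0.1,-0.6,0],[0.3,0.1,-0.6,0],[0.3,0.1,-0.7,0],[0.3,0.1,-0.7,0],[0.2,0.1,-0.7,0],[0.2,0.1,-0.7,0]]
  ]
}}

```text
time_s: 9.1
eef_pos: [0.6225, 0.0555, 0.1666]
ee_rot: [0.0, 0.99, 0.141, -0.0]
ft_force: [1.9, -1.7, 2.5]
finger_gap: 0.0
gripper_force: 1.7
```

{"fn": "arm_command", "kwargs": {
  "targets": [
    [[0.1,0,-0.5,0],[0.1,0,-0.5,0],[0.1,0,-0.4,0],[0.1,0,-0.4,0],[0.1,0,-0.3,0],[0,0,-0.2,0],[0,0,-0.2,0],[0,0,0,0]]
  ]
}}

```text
time_s: 9.9
eef_pos: [0.627, 0.0555, 0.1417]
ee_rot: [0.0, 0.99, 0.141, -0.0]
ft_force: [0.0, 0.8, -0.5]
finger_gap: 0.0003
gripper_force: 0.0
```

{"fn": "arm_command", "kwargs": {
  "targets": [
    [[0,0,-0.15,0],[0,0,-0.15,0],[0,0,0,0]]
  ]
}}

```text
time_s: 10.2
eef_pos: [0.6274, 0.0555, 0.1391]
ee_rot: [0.0, 0.99, 0.141, 0.0]
ft_force: [0.3, -0.2, 0.2]
finger_gap: 0.0
gripper_force: 0.2
```

{"fn": "arm_command", "kwargs": {
  "targets": [
    [[0,0,-0.1,0],[0,0,-0.1,0],[0,0,0,0]]
  ]
}}

```text
time_s: 10.5
eef_pos: [0.6275, 0.0556, 0.138]
ee_rot: [0.0, 0.99, 0.141, 0.0]
ft_force: [-1.9, 0.3, 4.3]
finger_gap: 0.0002
gripper_force: 2.3
```

{"fn": "arm_command", "kwargs": {
  "targets": [
    [[0,0,-0.1,0],[0,0,0,0]]
  ]
}}

```text
time_s: 10.7
eef_pos: [0.6275, 0.0555, 0.138]
ee_rot: [0.0, 0.99, 0.141, 0.0]
ft_force: [-4.4, -0.7, 10.0]
finger_gap: 0.0001
gripper_force: 4.4
```

The lid is at its stop: z holds at 0.138 m and only the force rises, to 10 N. I'll back off and look.

{"fn": "arm_command", "kwargs": {
  "targets": [
    [[0,0,1,0],[0,0,3,0],[0,0,4.5,0],[-1,0,4.5,0],[-4,-1,2,0],[-4.5,-1.5,0,0],[-4.5,-1.5,0,0],[-4.5,-1.5,0,0],[0,0,0,0],[0,0,0,0]]
  ]
}}

```text
time_s: 11.7
eef_pos: [0.4419, 0.0006, 0.2866]
ee_rot: [0.0, 0.99, 0.14, 0.001]
ft_force: [0.2, 0.5, 0.3]
finger_gap: 0.0001
gripper_force: 0.0
```

```bash
python3 - <<'E'
from h import *
v=np.load('v.npy'); print(arm.observe()['eef_pos'])
a=snap('top','t4'); b=snap('side','s4')
for c in(a,b):
    c['frame']=c['frame'].copy()
    for p in proj(c,W(v,[[.099,y,z] for y in(-.125,.125) for z in(.12,.138)])): cv2.circle(c['frame'],tuple(int(round(q)) for q in p),1,(0,255,255),-1)
cv2.imwrite('pics/m4.png',np.hstack([cv2.resize(a['frame'][160:360,150:400],(500,400)),cv2.resize(b['frame'][220:400,180:360],(300,300),).copy() if 0 else cv2.resize(b['frame'][200:400,200:350],(300,400))]))
E
```

```text
[0.44185661 0.00058618 0.28664273]
```

View pics/m4.png

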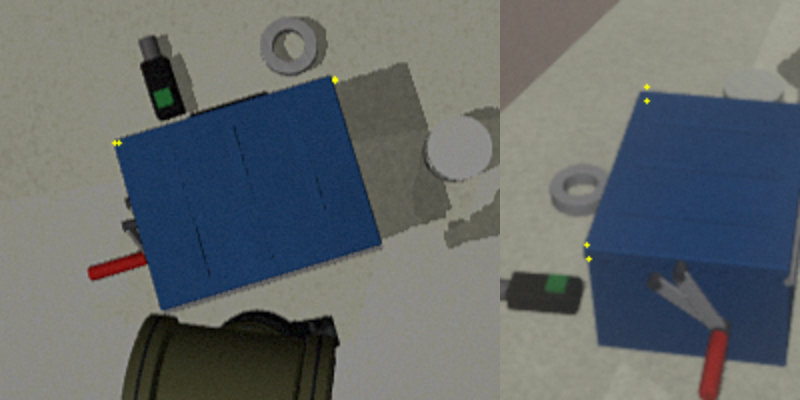

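The lid is shut and level, with its edge on the markers. The stay is folded below the rim, the bystanders are unmoved and the robot is clear.

```bash
python3 -c "
from rig import arm
print(arm.close_job())"
```

```text
the job is handed in; nothing more can be done
None
```

I broke the stay at its knee with the red grip and lowered the lid gently until it was fully shut; the piston, bearing ring and sensor were not touched, and the job was handed in at about 12 s.

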